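Unload a bench force gauge and zero its peak pointer

TASK

Get the bench force gauge ready for the next plug test. Lift the steel check weight off the platen and set it down without a bump in its empty well in the wooden block, then push in the black reset knob on the dial and turn it anticlockwise, regrasping as often as needed, until the red peak pointer has come all the way back to its zero stop. Leave the knob sprung out again and the things around undisturbed.

Things in the scene. Friction and masses are not known exactly. Their poses are not given: they have to be found in the camera images.
- gauge: Grey bench force gauge, fixed, base 112 mm deep (x) x 240 mm wide (y). Origin: centre of its underside on the bench; -x is its front (towards the robot), y its left, z up. Left half: a dial drum 125 mm across that slopes towards the robot, dial centre at (-4, 54, 86) mm. Right half: a round spring-borne platen 76 mm across at (0, -66) mm, top at z = 98 mm unloaded, 90 mm under the check weight.
- platen (a joint): How far the platen is pressed down, m: 0 unloaded (against its stop), 0.0076 under the check weight; spring 980 N/m, damped. It drives the black load needle of the dial, 0.1875 rad per mm.
- load_needle (a joint): Black needle of the dial, rad clockwise from zero: 0 without load, about 1.4 under the check weight. A tab on it carries the red pointer upscale; the red pointer cannot pass below it: forced down while loaded, both come up again when let go.
- peak_pointer (a joint): Red peak pointer under the dial window, rad clockwise (facing the dial) from its zero stop: 0 = on the brass stop pin at the lower left end of the scale; full scale 4.5, one small division 0.18. Starts at 2.0 to 3.6. It stays where it is left (friction 0.004 N m) and moves only when the black needle or the pushed-in reset knob carries it.
- reset_plunger (a joint): How far the reset knob is pushed in along its axis, m: 0 sprung out, 0.008 fully in (hard stop). The push starts at about 2 N and takes about 5 N at full depth. It springs out when let go. If it sticks within the first 3 mm, a pin under the knob stands on the post of the red pointer: ease off, turn a little and push again.
- reset_knob (a joint): Angle of the reset knob, rad clockwise (facing the dial), endless. Sprung out it turns idly. Pushed in more than 4 mm, four pins under it (every quarter turn, along and across its bar) reach a post on the red pointer: turned anticlockwise it idles up to a quarter turn, then takes the pointer along to the zero stop and stops hard. Turning needs under 0.05 N m; 0.15 N m is enough to feel the stop.
- knob_grip (a point): Middle of the reset knob's black bar grip (46 x 14 x 24 mm high, white line on top). z: out of the dial along the knob's axis, leaning 0.52 rad from vertical to the gauge's front; x: along the bar; y: across it. Sprung out it is 53.5 mm from the dial centre. The bar stands on a 53 mm round flange, top 12 mm below this point, which fingers beside the bar can push; the window is 27 mm below.
- check_weight: Loose polished steel check weight, 0.8 kg, 72 mm tall: cylinder 52 mm across and 45 mm high, then a neck 18 mm across, and from 56 to 72 mm a round head 28 mm across. It can be lifted by the cylinder or the head; held by the head it may swing. Origin: centre of its underside; z up. It stands on the platen at the start.
- well_floor (a point): Centre of the floor of the check weight's empty round well (65 mm across, 8 mm deep, floor 16 mm above the bench) in the brown wooden block, 88 x 148 x 24 mm, fixed on the bench. x: across the block; y: along it, towards the small weight's well 77 mm away; z up.
- small_weight: Bystander: small steel weight, 34 mm across, 48 mm tall, standing in the other well of the block. Origin: centre of its underside.
- timer: Bystander: cream timer with a red dial, 48 x 64 x 50 mm, right of the gauge. Origin: centre of its underside.
- cotton_roll: Bystander: white cotton roll, 63 mm across, 35 mm tall, left of the gauge. Origin: centre of its underside.
Not all that is in view belongs to the job. What is shaped like the check_weight but blue is not meant.

How it is judged:
On the way, in this order (a step that is already met when the one before it is completed fails the run):
1. the check weight stands in its well and the black needle is back at zero (horizontal distance between check_weight and well_floor below 0.012 m and z of check_weight in the frame of well_floor below 0.004 m and angle between check_weight's own z axis and vertical below 0.06 rad and linear speed of check_weight below 0.02 m/s and value of joint platen below 0.0006 m), for 0.2 s.
2. the pushed-in knob has carried the red pointer back to its zero stop (value of joint peak_pointer below 0.05 rad), for 0.2 s.
At the end, for the whole second after the job is handed in: The check weight stands upright and at rest on the floor of its well (within 12 mm of its centre), the platen is unloaded, the red pointer is within 0.05 rad (a quarter of a small division) of its zero stop, and the reset knob is sprung out (all of step 1 and value of joint peak_pointer below 0.05 rad and value of joint reset_plunger below 0.001 m); the robot touches nothing.
It fails at once if the check weight is dropped or thrust into its well (faster than 0.3 m/s within 25 mm of the well's floor) (horizontal distance between check_weight and well_floor below 0.04 m and z of check_weight in the frame of well_floor below 0.025 m and linear speed of check_weight above 0.3 m/s).
It fails at once if a bystander (timer, cotton roll, small weight) is moved more than 20 mm (distance of any of timer, cotton_roll, small_weight from where it was at the start of the episode above 0.02 m).
It also fails if it takes over 72 s, if anything falls off the work surface, if the arm or the gripper's body presses on something with over 40 N, if the wrist force passes 120 N, or if a joint passes its speed limit or range.

ROBOT

A 6-joint arm with a two-finger parallel gripper is mounted at the origin on the work surface; the furniture and walls round the work are solid. World frame = base frame: x ahead of the robot, y to its left, z up, the work surface at z = 0. Lengths are in m, angles in rad, forces in N, time in s.
With the tool pointing down it reaches from about 0.375 to 0.9 m from the base axis. Payload 3.1 kg.
Tool frame: the origin (TCP) lies at the centre of the arm's flange, where the gripper is bolted on; the fingertips stand 173 mm ahead of it and the grasp point (between the pads) lies 155 mm ahead of it (tip_extent is the distance from the TCP to the fingertips, in m); z points along the fingers, y is the direction in which the jaws open and shut (so a half turn about z gives the same grasp; the last joint's range is limited). The gripper opens to 85 mm and grips with 20 to 120 N. Pads are 22 mm wide; open, the fingers measure 114 mm over their backs; the gripper's body (76 mm by 85 mm) begins 54 mm behind the grasp point. The pads swing forward as they close: fully open they stand 13 mm farther back than shut.
Start: joints at [1.044, 0.527, 1.433, -0, 1.181, -0.178], TCP at [0.214, 0.587, 0.405] pointing down, gripper open.
Joint ranges: [-3.08, 3.08], [-0.75, 2.2], [0.22, 2.44], [-1.43, 4.57], [0, 2.65], [-2.85, 2.85]. Speed limits (rad/s): [2.79, 2.79, 3.14, 3.14, 3.14, 3.14].

INTERFACE

Orientations are given as a unit quaternion [x, y, z, w].
In Python, from station import sense, snapshot, sign_off, tip_extent gives the robot as it stands. The module is installed in compiled form; this text tells all that it offers.
- The arm moves only by the tool servo_tool, never from a script. Its argument "rows" is a list of rows, each a list of 3 entries, a list of its own where there are three numbers: the shift along the tool's x, y, z in mm, then the turn about the tool's z in degrees, then the opening, from -1 (shut) to 1 (fully open), so that 0 is half open. A call has 1 to 8 rows; each row is the pose to reach, as a shift and turn from the pose measured when the call began, along the tool's axes at that moment; what a row does not reach only later rows make up. A row lasts 1/10 s, in which the tool goes at most 50 mm and 8.59 degrees, less where a joint would pass 70% of its speed; a pose out of reach is approached as far as the arm can. A call with a gripper value outside its range is refused whole. The fingers move at their own pace and stop on an object; "force" is the grip in N (left out, the last holds). Time passes only in rows, so rows that repeat a pose let the fingers close. It gives the time, the measured TCP pose, the force and the opening at its end, in the units of the state.
- sense(): the state, without advancing time (a new reading comes with each control period).
- snapshot(name): name is "side" or "top"; returns a dict with "image" (400x640x3 uint8, blue, green, red), "z_map" (400x640 float32, m along the optical axis (not along the pixel's ray), 0 where there is no reading), "vertical_fov" (degrees; the focal length in pixels is half the picture's height over the tangent of half this angle, whatever the lens; pixels are square), "cx", "cy" (the principal point, pixels), "cam_to_world" (4x4, takes a point from camera to world coordinates). Camera axes: x right, y down, z forward; pixel columns grow to the right and rows downward; lengths in m; the calibration is good to about 2 mm. A picture is of the moment at which its call begins.
- sign_off(): hands the job in, once; it reports no verdict.
The state is a dict: "t": time; "q": joint angles; "qd": joint speeds; "tau": joint torques, N m; "tcp_pos": TCP position; "tool_rot": TCP orientation; "force": force on the tool from outside, world axes, zero at the start; "ft_torque": the same for the moment, N m; "finger_gap": opening from 0.0 (shut) to 1.0 (fully open).
Only numpy, scipy, OpenCV 4.12 (cv2) and the standard library are available. Lean on these libraries where they do the work, as an engineer would, in place of code of your own. Each camera call takes 0.05 s, during which the arm holds its last target. There are 200 camera calls.

## Working session

There is one attempt and no reset: what is moved stays moved. The work goes in short steps, Python scripts to look and compute and a tool call to move; the robot and the scene stay as the last step left them, time stands still between calls to the robot, and variables do not carry over. Pictures are saved under pics/ and viewed, about 8 in all and at most 12, crops included, and the job is handed in when it is done.

Besides the shell and the picture viewer there is one more tool, called after "Call:" as name(argument=value, ...), one argument or row to a line, values as JSON. servo_tool: Moves the arm, as the interface text tells. Its arguments: {"type":"object","properties":{"rows":{"type":"array"},"force":{"type":"number"}},"required":["rows"]}

```bash
mkdir -p pics
cat > h.py <<'E'
import numpy as np, cv2
from station import sense, snapshot, sign_off, tip_extent
from scipy.spatial.transform import Rotation as R
def cloud(s):
    h,w=s["z_map"].shape; f=h/2/np.tan(np.radians(s["vertical_fov"])/2)
    u,v=np.meshgrid(np.arange(w),np.arange(h)); z=s["z_map"]
    P=np.stack([(u-s["cx"])/f*z,(v-s["cy"])/f*z,z],-1)
    M=np.array(s["cam_to_world"]); P=P@M[:3,:3].T+M[:3,3]; P[z==0]=np.nan
    return P
def proj(s,p):
    h,w=s["z_map"].shape; f=h/2/np.tan(np.radians(s["vertical_fov"])/2)
    c=np.linalg.inv(np.array(s["cam_to_world"]))@np.r_[p,1]
    return f*c[0]/c[2]+s["cx"],f*c[1]/c[2]+s["cy"]
E
python3 - <<'E'
from h import *
print(sense())
for n in("side","top"):
    s=snapshot(n); cv2.imwrite(f"pics/{n}1.png",s["image"]); np.save(f"{n}1.npy",s,allow_pickle=True)
    print(n,np.round(s["cam_to_world"],3).tolist(),s["vertical_fov"],s["cx"],s["cy"],(s["z_map"]>0).mean())
E
```

```text
{'t': 0.0, 'q': array([ 1.04347736e+00,  5.28449638e-01,  1.43391348e+00,  2.71159829e-05,
        1.18141615e+00, -1.78479843e-01]), 'qd': array([ 1.69330850e-04, -1.76765660e-05, -1.75184635e-03,  1.83399626e-03,
       -1.30022009e-03, -3.05151462e-04]), 'tau': array([ 6.89893932e-05, -4.42344582e+01, -1.78029585e+01, -6.74224589e-05,
        8.27897253e-03, -4.95997110e-07]), 'tcp_pos': array([0.21340666, 0.5870622 , 0.40373982]), 'tool_rot': array([ 1.73541512e-01,  9.84825948e-01, -1.02159543e-03, -3.89632533e-04]), 'force': array([ 0.15514343, -0.09744746, -0.16444667]), 'ft_torque': array([-0.00505388, -0.01453063, -0.01225074]), 'finger_gap': 1.001727338684003}
side [[-1.0, -0.018, -0.013, 0.591], [0.005, 0.392, -0.92, 1.225], [0.021, -0.92, -0.392, 0.602], [0.0, 0.0, 0.0, 1.0]] 42.21352240975748 320.141240637513 195.5350111107396 0.99590234375
top [[-0.012, -0.992, 0.126, 0.467], [-1.0, 0.015, 0.026, 0.099], [-0.028, -0.125, -0.992, 1.037], [0.0, 0.0, 0.0, 1.0]] 52.2930922204237 322.479044747984 199.26911515911257 0.9960703125
```

View pics/side1.png

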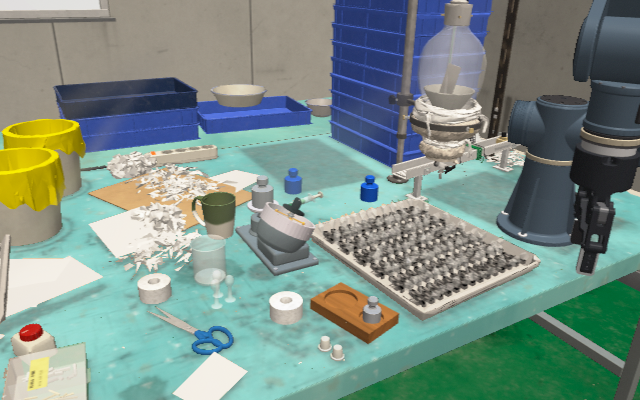

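View pics/top1.png

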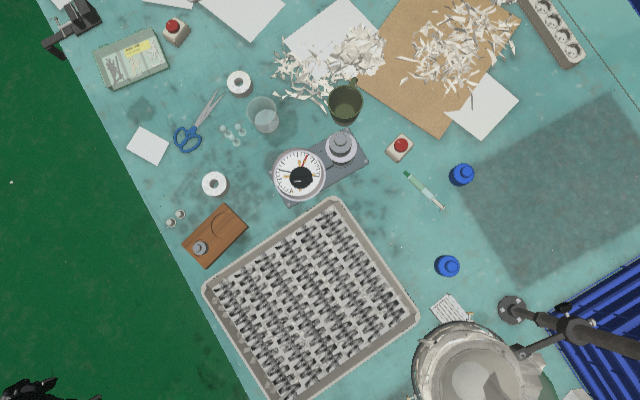

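Run:
```python
from h import *
s=np.load("top1.npy",allow_pickle=True).item(); P=cloud(s); im=s["image"]; Z=P[...,2]
hsv=cv2.cvtColor(im,cv2.COLOR_BGR2HSV)
print("bench z",np.nanmedian(Z[200:240,385:395]),P[190,388])
# weight head top
def reg(x0,x1,y0,y1,zl,zh):
    m=np.zeros(Z.shape,bool); m[y0:y1,x0:x1]=1; m&=(Z>zl)&(Z<zh); return m
m=reg(322,362,125,170,.152,.19); p=P[m]; print("head",m.sum(),np.median(p,0),p.min(0),p.max(0))
m=reg(318,364,125,170,.125,.145); p=P[m]; c,r=cv2.minEnclosingCircle(p[:,:2].astype(np.float32)); print("shoulder",m.sum(),c,r,np.median(p[:,2]))
# block
m=reg(175,255,195,275,.018,.032).astype(np.uint8); p=P[m>0]; rr=cv2.minAreaRect(p[:,:2].astype(np.float32)); print("block",len(p),rr,cv2.boxPoints(rr).tolist(),np.median(p[:,2]))
m=reg(185,250,200,265,.010,.019)
n,l,st,ce=cv2.connectedComponentsWithStats(m.astype(np.uint8))
for i in range(1,n):
    if st[i,4]>40:
        q=P[l==i]; print("low",st[i],q.mean(0),cv2.minEnclosingCircle(q[:,:2].astype(np.float32)))
m=reg(188,212,235,258,.05,.08); p=P[m]; print("small",len(p),p.mean(0))
# gauge base
m=reg(262,375,120,215,.012,.06); p=P[m]; print("base",np.median(p[:,2]),cv2.minAreaRect(p[:,:2].astype(np.float32)))
# dial
m=reg(272,330,145,205,.05,.2); q=m&(hsv[...,2]>190)&(hsv[...,1]<50)
p=P[q]; c=np.median(p,0); u,d,v=np.linalg.svd(p-c,full_matrices=False);print("dial plane",len(p),c,d,v[2],np.percentile(Z[q],[2,98]))
k=reg(285,316,162,192,.05,.2)&(hsv[...,2]<60); p=P[k]; print("knob",len(p),p.mean(0),p.max(0))
for n in["top","side"]:
    s=np.load(n+"1.npy",allow_pickle=True).item()["image"]
    c=s[120:215,260:380] if n=="top" else s[165:275,225:325]
    cv2.imwrite(f"pics/c_{n}.png",cv2.resize(c,None,fx=5,fy=5,interpolation=cv2.INTER_CUBIC))
a=cv2.imread("pics/c_top.png");b=cv2.imread("pics/c_side.png")
```

```text
bench z 0.0021409314410685276 [ 0.61931742 -0.04201567  0.00370987]
head 132 [0.71076838 0.08127649 0.16216239] [0.69785507 0.06781721 0.15247478] [0.72666659 0.09453377 0.16594646]
shoulder 271 (0.7122841477394104, 0.08110786974430084) 0.02620452083647251 0.13538715098757148
block 1752 ((0.4980239272117615, 0.3936208486557007), (0.21562832593917847, 0.16992627084255219), 16.835311889648438) [[0.37022337317466736, 0.44371724128723145], [0.4194377362728119, 0.28107380867004395], [0.6258244514465332, 0.3435244560241699], [0.5766100883483887, 0.5061678886413574]] 0.024276069054819382
low [211 213  26  26 452] [0.53355381 0.37535408 0.01624909] ((0.5336145758628845, 0.3756776452064514), 0.032360777258872986)
low [197 239  14  18  64] [0.47986715 0.42227671 0.01597647] ((0.47901779413223267, 0.43006935715675354), 0.02206921949982643)
small 57 [0.47840251 0.42788615 0.06293527]
base 0.02042432197646038 ((0.679659366607666, 0.14606937766075134), (0.2753477990627289, 0.24540318548679352), 88.19770812988281)
dial plane 1194 [0.65199794 0.18277368 0.11466457] [1.23021372 1.10432406 0.17175062] [-0.39746321 -0.28035943  0.87374   ] [0.08234316 0.13739169]
knob 323 [0.6337989  0.17127146 0.13146127] [0.65631312 0.19593937 0.15017978]
```

View pics/c_top.png

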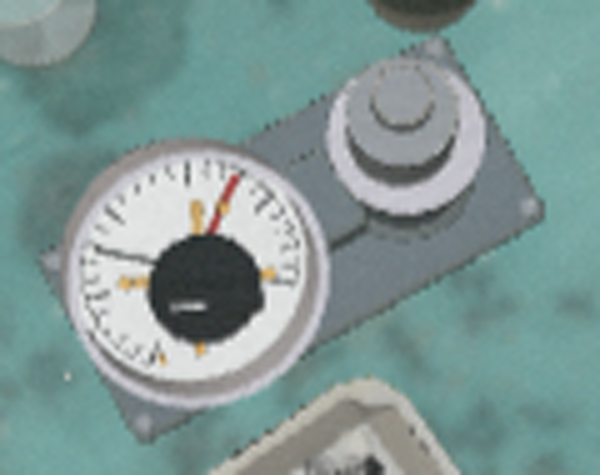

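```bash
cat >> h.py <<'E'
def ray(s,u,v,z):
    h=400; f=h/2/np.tan(np.radians(s["vertical_fov"])/2); M=np.array(s["cam_to_world"])
    d=M[:3,:3]@np.array([(u-s["cx"])/f,(v-s["cy"])/f,1]); o=M[:3,3]; return o+d*(z-o[2])/d[2]
def goto(p,jaw=None):
    """tool-frame shift mm and turn deg to TCP p, jaw world angle deg (mod 180)"""
    st=sense(); r=R.from_quat(st["tool_rot"]); y=r.as_matrix()[:,1]
    a=np.degrees(np.arctan2(y[1],y[0])); t=0 if jaw is None else (a-jaw+90)%180-90
    print("tcp",np.round(st["tcp_pos"],4),"jaw",round(a,1),"q6",round(np.degrees(st["q"][5]),1),"F",np.round(st["force"],1),"gap",round(float(st["finger_gap"]),3),"t",st["t"])
    print("shift",np.round(r.inv().apply(np.array(p)-st["tcp_pos"])*1e3,1),"turn",round(t,1))
def state(): goto(sense()["tcp_pos"])
E
python3 - <<'E'
from h import *
print("tip",tip_extent if not callable(tip_extent) else tip_extent())
s=np.load("top1.npy",allow_pickle=True).item(); P=cloud(s); im=s["image"]
c=[ray(s,u,v,.02)[:2] for u,v in [(289,208),(368.5,163),(347.5,128.5),(269,171.5)]]
c=np.array(c); 
for i in range(4):
    d=c[(i+1)%4]-c[i]; print(c[i],np.hypot(*d),np.degrees(np.arctan2(d[1],d[0])))
print("centre",c.mean(0))
E_=None
hsv=cv2.cvtColor(im,cv2.COLOR_BGR2HSV)
for th in (28,30,32):
    t=np.radians(th); gx=np.array([np.cos(t),np.sin(t),0]); gy=np.array([-np.sin(t),np.cos(t),0])
    W=np.array([.712,.081,0]); O=W+.066*gy; D=O-.004*gx+.054*gy+[0,0,.086]
    n=-np.sin(.52)*gx+np.array([0,0,np.cos(.52)]); K=D+.0535*n; ux=np.cross(gy,n)
    print(th,"O",O,"dial",D,"knob",K,"px",proj(s,K))
    m=np.zeros(im.shape[:2],bool); m[155:200,275:325]=1
    Q=P-D; h=Q@n; a=Q@ux; b=Q@gy
    k=m&(h>.056)&(h<.075)&(np.hypot(a,b)<.03); pts=np.c_[a[k],b[k]]*1e3
    print(len(pts),"bar top h",np.median(h[k]),cv2.minAreaRect(pts.astype(np.float32)),pts.mean(0))
    w=m&(hsv[...,2]>100)&k; 
    if w.sum()>2: print("white",np.c_[a[w],b[w]].round(4).tolist())
    f=m&(np.abs(h-.0415)<.004); print("flange mean",f.sum(),a[f].mean(),b[f].mean())
E
```

```text
tip 0.1734
[0.57513912 0.20981059] 0.2313641053924942 -61.09376516147894
[0.68697535 0.00727169] 0.10483540411029256 29.393241543668122
[0.77831548 0.05872501] 0.22951230156054064 118.31492092166519
[0.66945378 0.26077705] 0.10720464314433954 -151.6137676564403
centre [0.67747093 0.13414609]
28 O [0.68101488 0.13927454 0.        ] dial [0.65213162 0.18507582 0.086     ] knob [0.62866015 0.17259582 0.13242833] px (np.float64(299.96350097751645), np.float64(178.9835472351636))
132 bar top h 0.0658087109998727 ((-1.005948543548584, -2.811420440673828), (45.3546257019043, 14.2758207321167), 59.57387924194336) [ 0.10189647 -2.53172562]
white [[-0.0085, -0.0247], [0.0059, 0.007], [0.0046, 0.0051], [0.0034, 0.0031], [0.0021, 0.0012], [0.0077, 0.0139], [0.0064, 0.012], [0.0053, 0.01], [0.0041, 0.0081], [0.0029, 0.0061], [0.0017, 0.0042], [0.0005, 0.0022], [-0.014, -0.0215], [-0.0147, -0.0184]]
flange mean 231 0.0019595115762470446 -0.003373330493437875
30 O [0.679      0.13815768 0.        ] dial [0.6485359  0.18292305 0.086     ] knob [0.62551427 0.1696315  0.13242833] px (np.float64(301.28
[... 503 characters left out ...]
52343798 -0.0021139710081359213
32 O [0.67702533 0.13697117 0.        ] dial [0.6450175  0.18064609 0.086     ] knob [0.62247376 0.1665592  0.13242833] px (np.float64(302.64888338378483), np.float64(181.6427495367496))
127 bar top h 0.06180799626617319 ((6.174737453460693, -0.5373802185058594), (45.423709869384766, 14.254291534423828), 56.1349983215332) [ 6.88187151 -0.59394763]
white [[-0.0026, -0.022], [0.0136, 0.009], [0.0123, 0.0071], [0.011, 0.0052], [0.0095, 0.0033], [0.0159, 0.0158], [0.0145, 0.0139], [0.0133, 0.012], [0.0119, 0.0102], [0.0106, 0.0083], [0.0093, 0.0064], [0.008, 0.0045], [-0.0079, -0.0184], [-0.0085, -0.0153]]
flange mean 200 0.008933568505847507 -0.002722551662006192
```

Run:
```python
from h import *
t=np.radians(30)
goto([.712,.081,.35],30)
```

```text
tcp [0.2134 0.5871 0.4038] jaw 70.0 q6 -10.2 F [0.5 0.2 0.4] gap 0.997 t 0.1
shift [-641.6 -305.1   54.2] turn 40.0
```

Call:
servo_tool(
  rows=[
    [[-30,-14,0],5,1],
    [[-75,-35,0],10,1],
    [[-120,-57,0],15,1],
    [[-165,-78,0],20,1],
    [[-210,-100,0],25,1],
    [[-255,-121,0],30,1],
    [[-300,-143,0],35,1],
    [[-345,-164,0],41.5,1],
  ],
  force=40,
)

```text
t: 0.9
tcp_pos: [0.4826, 0.3133, 0.4037]
tool_rot: [0.513, 0.858, -0.001, -0.0]
force: [0.4, 0.7, 0.3]
finger_gap: 0.999
```

Run:
```python
from h import *
goto([.712,.081,.37],28.5)
```

```text
tcp [0.4826 0.3133 0.4037] jaw 28.3 q6 -6.4 F [0.4 0.7 0.3] gap 0.999 t 0.9
shift [-313.2   92.2   33.7] turn -0.2
```

Call:
servo_tool(
  rows=[
    [[-40,12,0],0,1],
    [[-85,25,0],0,1],
    [[-130,38,5],0,1],
    [[-175,51,10],0,1],
    [[-220,65,15],0,1],
    [[-265,78,20],0,1],
    [[-300,88,25],0,1],
    [[-313,92,30],0,1],
  ],
)

```text
t: 1.7
tcp_pos: [0.7139, 0.0776, 0.3726]
tool_rot: [0.515, 0.857, -0.002, 0.0]
force: [0.3, -0.3, 1.0]
finger_gap: 0.998
```

Run:
```python
from h import *
goto([.712,.081,.28],28.5)
s=snapshot("top"); P=cloud(s); print(proj(s,[.712,.081,.164]))
a=s["image"][100:200,280:400]; s2=snapshot("side"); b=s2["image"][120:270,200:320]
cv2.imwrite("pics/2.png",np.hstack([cv2.resize(a,(480,400)),cv2.resize(b,(320,400))]))
```

```text
tcp [0.7139 0.0776 0.3726] jaw 28.1 q6 -30.7 F [ 0.3 -0.3  1. ] gap 0.998 t 1.7
shift [ 4.1  0.2 92.6] turn -0.4
(np.float64(340.13214724265754), np.float64(138.45130747740853))
```

View pics/2.png

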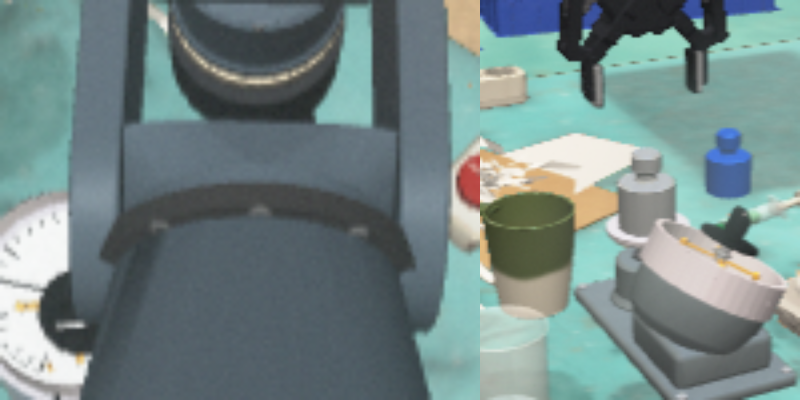

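Call:
servo_tool(
  rows=[
    [[4,0,20],0,1],
    [[4,0,45],0,1],
    [[4,0,70],0,1],
    [[4,0,85],0,1],
    [[4,0,92],0,1],
    [[4,0,92],0,1],
  ],
)

```text
t: 2.4
tcp_pos: [0.7093, 0.0837, 0.2791]
tool_rot: [0.514, 0.858, -0.002, -0.002]
force: [-1.0, -0.1, 0.5]
finger_gap: 1.001
```

Call:
servo_tool(
  rows=[
    [[0,0,0],0,0.4],
    [[0,0,0],0,0.1],
    [[0,0,0],0,-0.2],
    [[0,0,0],0,-0.5],
    [[0,0,0],0,-0.5],
    [[0,0,0],0,-0.5],
  ],
  force=40,
)

```text
t: 3.0
tcp_pos: [0.7107, 0.0842, 0.2806]
tool_rot: [0.514, 0.858, -0.0, -0.0]
force: [5.0, 3.2, 1.8]
finger_gap: 0.592
```

Run:
```python
from h import *
state()
s2=snapshot("side"); b=s2["image"][120:270,200:320]
cv2.imwrite("pics/3.png",cv2.resize(b,(480,600)))
```

```text
tcp [0.7107 0.0842 0.2806] jaw 28.2 q6 -30.3 F [5.  3.2 1.8] gap 0.592 t 3.0
shift [0. 0. 0.] turn 0
```

View pics/3.png

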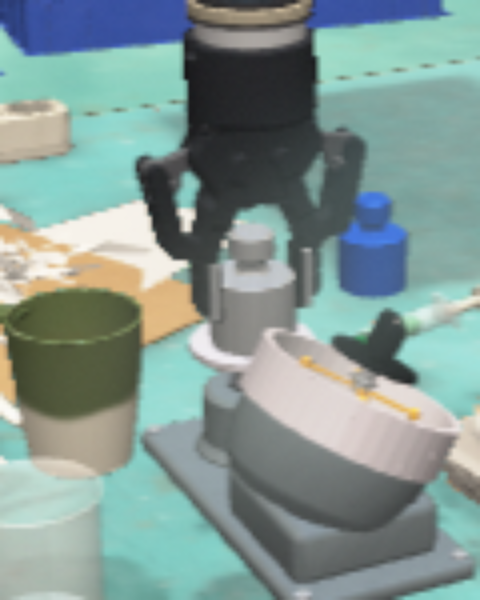

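Call:
servo_tool(
  rows=[
    [[0,0,0],0,-0.5],
    [[0,0,-5],0,-0.5],
    [[0,0,-15],0,-0.5],
    [[0,0,-30],0,-0.5],
    [[0,0,-50],0,-0.5],
    [[0,0,-75],0,-0.5],
    [[0,0,-95],0,-0.5],
    [[0,0,-100],0,-0.5],
  ],
  force=60,
)

```text
t: 3.85
tcp_pos: [0.7111, 0.0841, 0.3842]
tool_rot: [0.514, 0.858, 0.001, 0.002]
force: [0.9, -0.6, -6.5]
finger_gap: 0.586
```

Run:
```python
from h import *
s=snapshot("side");P=cloud(s);im=s["image"]
cv2.imwrite("pics/4.png",cv2.resize(im[90:270,200:320],(400,600)))
goto([.5336,.3757,.33],45)
```

```text
tcp [0.711  0.0841 0.3836] jaw 28.1 q6 -30.3 F [ 0.  -0.5 -6.4] gap 0.587 t 3.9
shift [340.9 -19.   52.7] turn -16.9
```

View pics/4.png

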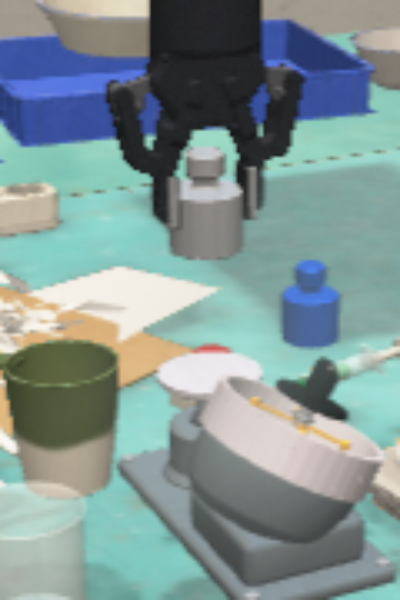

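Call:
servo_tool(
  rows=[
    [[20,-1,0],-2,-0.5],
    [[60,-3,0],-4,-0.5],
    [[102,-6,0],-6,-0.5],
    [[145,-8,0],-8,-0.5],
    [[188,-11,0],-10,-0.5],
    [[230,-13,0],-12,-0.5],
    [[272,-15,10],-14,-0.5],
    [[305,-17,25],-16,-0.5],
  ],
)

```text
t: 4.7
tcp_pos: [0.5497, 0.3473, 0.3573]
tool_rot: [0.388, 0.922, 0.001, 0.001]
force: [0.4, 0.2, -8.6]
finger_gap: 0.585
```

Run:
```python
from h import *
goto([.5315,.378,.27],45)
```

```text
tcp [0.5497 0.3473 0.3573] jaw 44.3 q6 -21.9 F [ 0.4  0.2 -8.6] gap 0.585 t 4.7
shift [34.8  8.3 87.3] turn -0.7
```

Call:
servo_tool(
  rows=[
    [[15,4,10],0,-0.5],
    [[28,7,25],0,-0.5],
    [[34,8,45],0,-0.5],
    [[35,8,65],0,-0.5],
    [[35,8,75],0,-0.5],
    [[35,8,80],0,-0.5],
    [[35,8,80],0,-0.5],
  ],
)

```text
t: 5.4
tcp_pos: [0.5317, 0.3773, 0.2765]
tool_rot: [0.389, 0.921, 0.0, 0.001]
force: [0.1, 0.4, -8.0]
finger_gap: 0.585
```

Run:
```python
from h import *
s=snapshot("side");P=cloud(s);im=s["image"]
st=sense(); T=st["tcp_pos"]
goto([.5315,.378,.212],45)
# weight visible points: box around TCP axis
d=np.hypot(P[...,0]-T[0],P[...,1]-T[1]); z=P[...,2]
c=proj(s,[.5315,.378,.09]); print("px",c)
for zl in np.arange(.04,.16,.008):
    m=(d<.06)&(z>zl)&(z<zl+.008)
    if m.sum()>3: p=P[m]; print(round(zl,3),m.sum(),p.min(0).round(4),p.max(0).round(4),p.mean(0).round(4))
x,y=int(c[0]),int(c[1]); cv2.imwrite("pics/5.png",cv2.resize(im[y-70:y+90,x-70:x+70],(525,600)))
t=snapshot("top")["image"]; cv2.imwrite("pics/5t.png",t)
```

```text
tcp [0.5319 0.3775 0.2774] jaw 44.3 q6 -18.7 F [-0.2 -0.3 -7.4] gap 0.584 t 5.45
shift [ 0.7 -0.1 65.4] turn -0.7
px (np.float64(343.73084898505505), np.float64(269.6460979830954))
0.08 32 [0.5099 0.3777 0.084 ] [0.5594 0.4007 0.0879] [0.5339 0.3939 0.0865]
0.088 93 [0.5106 0.3819 0.088 ] [0.5595 0.4028 0.0958] [0.5358 0.3946 0.0919]
0.096 88 [0.5107 0.3797 0.0961] [0.5597 0.4016 0.1038] [0.5335 0.3951 0.0994]
0.104 89 [0.5023 0.3625 0.104 ] [0.5602 0.4089 0.1119] [0.5313 0.3955 0.1082]
0.112 118 [0.4986 0.3547 0.112 ] [0.5625 0.4105 0.12  ] [0.532  0.3948 0.1163]
0.12 141 [0.4989 0.3545 0.12  ] [0.5627 0.411  0.128 ] [0.531  0.3926 0.1246]
0.128 216 [0.4994 0.3535 0.128 ] [0.5629 0.4122 0.1359] [0.5291 0.3844 0.1309]
0.136 103 [0.4996 0.3532 0.1361] [0.563  0.4107 0.1439] [0.5293 0.3822 0.1402]
0.144 111 [0.4846 0.3491 0.1442] [0.5743 0.4209 0.152 ] [0.5255 0.3808 0.1484]
0.152 205 [0.4828 0.3465 0.152 ] [0.5798 0.4255 0.1599] [0.5313 0.3853 0.1561]
```

View pics/5.png

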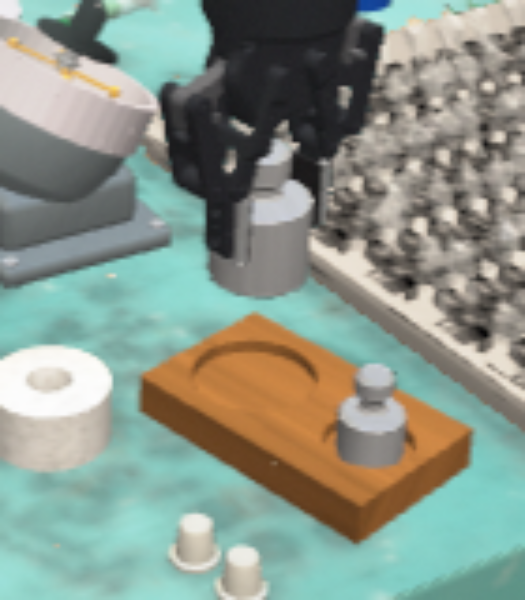

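Call:
servo_tool(
  rows=[
    [[0,0,12],0,-0.5],
    [[0,0,25],0,-0.5],
    [[0,0,37],0,-0.5],
    [[0,0,48],0,-0.5],
    [[0,0,56],0,-0.5],
    [[0,0,61],0,-0.5],
    [[0,0,64],0,-0.5],
    [[0,0,64],0,-0.5],
  ],
)

```text
t: 6.3
tcp_pos: [0.5323, 0.3778, 0.2137]
tool_rot: [0.388, 0.922, 0.001, 0.002]
force: [0.8, -0.7, -8.6]
finger_gap: 0.583
```

Call:
servo_tool(
  rows=[
    [[0,0,1],0,-0.5],
    [[0,0,2],0,-0.5],
    [[0,0,3],0,-0.5],
    [[0,0,3],0,-0.5],
  ],
)

```text
t: 6.7
tcp_pos: [0.5323, 0.3778, 0.2108]
tool_rot: [0.388, 0.922, 0.001, 0.002]
force: [0.6, 1.0, -7.3]
finger_gap: 0.588
```

Call:
servo_tool(
  rows=[
    [[0,0,1],0,-0.5],
    [[0,0,2],0,-0.5],
    [[0,0,2.5],0,-0.5],
    [[0,0,2.5],0,-0.5],
  ],
)

```text
t: 7.1
tcp_pos: [0.5322, 0.3778, 0.2081]
tool_rot: [0.388, 0.922, 0.001, 0.002]
force: [0.1, -1.0, -7.8]
finger_gap: 0.588
```

Call:
servo_tool(
  rows=[
    [[0,0,0.5],0,-0.5],
    [[0,0,1],0,-0.5],
    [[0,0,1.5],0,-0.5],
    [[0,0,1.5],0,-0.5],
  ],
)

```text
t: 7.5
tcp_pos: [0.5323, 0.3778, 0.2076]
tool_rot: [0.388, 0.922, 0.001, 0.002]
force: [-1.4, -2.1, 0.1]
finger_gap: 0.588
```

Call:
servo_tool(
  rows=[
    [[0,0,0],0,0.25],
    [[0,0,0],0,0.35],
    [[0,0,0],0,0.6],
    [[0,0,0],0,1],
    [[0,0,0],0,1],
    [[0,0,0],0,1],
  ],
)

```text
t: 8.1
tcp_pos: [0.5324, 0.3778, 0.2076]
tool_rot: [0.388, 0.922, 0.001, 0.002]
force: [0.2, -0.3, -0.7]
finger_gap: 1.0
```

Call:
servo_tool(
  rows=[
    [[0,0,-5],0,1],
    [[0,0,-20],0,1],
    [[0,0,-45],0,1],
    [[0,0,-80],0,1],
    [[0,0,-115],0,1],
    [[0,0,-140],0,1],
    [[0,0,-150],0,1],
    [[0,0,-150],0,1],
  ],
)

```text
t: 8.9
tcp_pos: [0.532, 0.3779, 0.3601]
tool_rot: [0.388, 0.922, 0.003, 0.003]
force: [0.1, 0.1, 0.6]
finger_gap: 1.0
```

Run:
```python
from h import *
s=snapshot("side");P=cloud(s);im=s["image"];z=P[...,2]
d=np.hypot(P[...,0]-.5336,P[...,1]-.3757)
for zl,zh in((.025,.04),(.04,.055),(.074,.1)):
    p=P[(d<.04)&(z>zl)&(z<zh)]; print(zl,len(p),p.min(0).round(4),p.max(0).round(4))
top=P[(d<.02)&(z>.08)]; print("head top",np.percentile(top[:,2],95))
goto([.629,.170,.33],0)
t=snapshot("top");P=cloud(t);z=P[...,2]
t0=np.load("top1.npy",allow_pickle=True).item(); Z0=cloud(t0)
a=t["image"][120:215,260:380]; b=im[220:350,280:420]
cv2.imwrite("pics/6.png",np.hstack([cv2.resize(a,(480,380)),cv2.resize(b,(320,380))]))
```

```text
0.025 186 [0.4981 0.3554 0.025 ] [0.5711 0.4126 0.0399]
0.04 183 [0.5121 0.3717 0.04  ] [0.5621 0.4033 0.0547]
0.074 158 [0.523  0.3632 0.0742] [0.5498 0.3906 0.0895]
head top 0.5198747407428466
tcp [0.5315 0.3776 0.3582] jaw 44.3 q6 -18.7 F [-0.4  0.5 -0.5] gap 1.0 t 8.95
shift [-216.6  -75.4   28.5] turn 44.3
```

View pics/6.png

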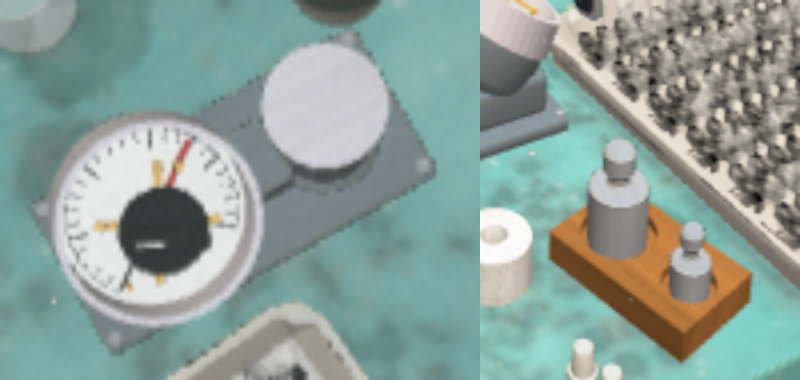

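Call:
servo_tool(
  rows=[
    [[-30,-10,0],7,0.2],
    [[-70,-24,0],14,0.2],
    [[-112,-39,0],22,0.2],
    [[-155,-54,2],30,0.2],
    [[-190,-66,5],38,0.2],
    [[-210,-73,8],44,0.2],
    [[-218,-75,10],46,0.2],
    [[-218,-75,10],46,0.2],
  ],
  force=30,
)

```text
t: 9.8
tcp_pos: [0.6299, 0.1681, 0.3451]
tool_rot: [0.718, 0.696, -0.0, -0.0]
force: [0.5, 0.9, -0.3]
finger_gap: 0.603
```

Run:
```python
from h import *
goto([.627,.169,.306],-2)
s=snapshot("side");P=cloud(s); z=P[...,2]; T=sense()["tcp_pos"]
# knob check from side: dark points around K
K=np.array([.629,.170,.132]); m=(np.linalg.norm(P-K,axis=-1)<.035)&(s["image"].max(-1)<70)&(z<.16)
th=np.radians(28.5);gx=np.array([np.cos(th),np.sin(th),0]);gy=np.array([-np.sin(th),np.cos(th),0]);n=-np.sin(.52)*gx+[0,0,np.cos(.52)];ux=np.cross(gy,n)
Q=P[m]-K; h=Q@n*1e3;a=Q@ux*1e3;b=Q@gy*1e3
print(m.sum(),"h max",np.percentile(h,[50,95,99]))
k=(h>-9)&(h<14); print("bar",k.sum(),cv2.minAreaRect(np.c_[a,b][k].astype(np.float32)))
# finger tips
m=(np.hypot(P[...,0]-T[0],P[...,1]-T[1])<.07)&(z>T[2]-.2)&(z<T[2]-.15); print("tip min z",np.percentile(z[m],1) if m.sum() else None, T[2]-.1734)
```

```text
tcp [0.6299 0.1681 0.3451] jaw -1.7 q6 6.9 F [ 0.5  0.9 -0.3] gap 0.603 t 9.8
shift [ 0.8 -2.9 39.1] turn 0.3
68 h max [-11.9315099    3.23131161   6.62079868]
bar 22 ((8.488443374633789, 19.850221633911133), (6.9750285148620605, 11.033391952514648), 81.37264251708984)
tip min z 0.14568286390686092 0.17223822595276567
```

Call:
servo_tool(
  rows=[
    [[1,-3,10],0,0.2],
    [[1,-3,20],0,0.2],
    [[1,-3,30],0,0.2],
    [[1,-3,37],0,0.2],
    [[1,-3,39],0,0.2],
    [[1,-3,39],0,0.2],
  ],
)

```text
t: 10.45
tcp_pos: [0.6264, 0.1705, 0.3061]
tool_rot: [0.717, 0.697, -0.0, -0.0]
force: [0.1, -0.1, 0.1]
finger_gap: 0.601
```

Call:
servo_tool(
  rows=[
    [[0,0,0],0,0],
    [[0,0,0],0,-0.3],
    [[0,0,0],0,-0.6],
    [[0,0,0],0,-1],
    [[0,0,0],0,-1],
    [[0,0,0],0,-1],
  ],
  force=25,
)

```text
t: 11.05
tcp_pos: [0.6271, 0.1705, 0.307]
tool_rot: [0.717, 0.697, 0.001, 0.001]
force: [2.6, -0.9, 3.1]
finger_gap: 0.203
```

Run:
```python
from h import *
p=sense()["tcp_pos"]; th=np.radians(28.5); n=np.array([-.497*np.cos(th),-.497*np.sin(th),.868])
goto(p-.006*n)
s=snapshot("side"); t=snapshot("top")
c=proj(s,[.629,.170,.132]); x,y=map(int,c)
cv2.imwrite("pics/7.png",np.hstack([cv2.resize(s["image"][y-50:y+50,x-40:x+40],(400,500)),cv2.resize(t["image"][120:220,260:340],(400,500))]))
```

```text
tcp [0.6271 0.1705 0.307 ] jaw -1.6 q6 7.0 F [ 2.6 -0.9  3.1] gap 0.203 t 11.05
shift [1.5 2.6 5.2] turn 0
```

View pics/7.png

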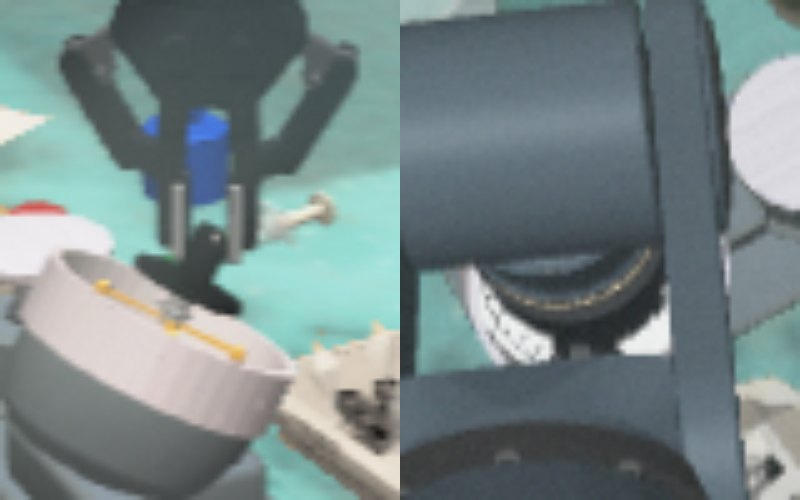

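Call:
servo_tool(
  rows=[
    [[0.4,0.7,1.3],0,-1],
    [[0.8,1.3,2.6],0,-1],
    [[1.2,2,4],0,-1],
    [[1.6,2.7,5.4],0,-1],
    [[1.6,2.7,5.4],0,-1],
    [[1.6,2.7,5.4],0,-1],
  ],
)

```text
t: 11.75
tcp_pos: [0.6299, 0.172, 0.3015]
tool_rot: [0.717, 0.697, 0.001, 0.001]
force: [0.9, -1.0, 5.2]
finger_gap: 0.198
```

Call:
servo_tool(
  rows=[
    [[0,0,0],-5,-1],
    [[0,0,0],-10,-1],
    [[0,0,0],-15,-1],
    [[0,0,0],-20,-1],
    [[0,0,0],-25,-1],
    [[0,0,0],-30,-1],
    [[0,0,0],-35,-1],
    [[0,0,0],-40,-1],
  ],
)

```text
t: 12.55
tcp_pos: [0.6291, 0.1718, 0.3011]
tool_rot: [0.434, 0.901, -0.0, -0.0]
force: [-1.1, -1.5, 4.1]
finger_gap: 0.195
```

```bash
cat >> h.py <<'E'
TH=np.radians(28.5);GX=np.array([np.cos(TH),np.sin(TH),0]);GY=np.array([-np.sin(TH),np.cos(TH),0]);N=-np.sin(.52)*GX+np.array([0,0,np.cos(.52)]);UX=np.cross(GY,N);K=np.array([.629,.170,.1324]);W=K-.027*N
def red(name,out=None):
    """red pointer px angle about dial axis, deg ccw from UX, via ray onto window plane"""
    s=snapshot(name); im=s["image"]; h=cv2.cvtColor(im,cv2.COLOR_BGR2HSV)
    m=((h[...,0]<8)|(h[...,0]>172))&(h[...,1]>120)&(h[...,2]>70)
    f=200/np.tan(np.radians(s["vertical_fov"])/2); M=np.array(s["cam_to_world"]); A=[]
    for v,u in np.argwhere(m):
        d=M[:3,:3]@[(u-s["cx"])/f,(v-s["cy"])/f,1]; p=M[:3,3]+d*(((W-M[:3,3])@N)/(d@N)) - W
        a,b=p@UX,p@GY
        if np.hypot(a,b)<.06: A.append((a*1e3,b*1e3,np.degrees(np.arctan2(b,a))))
    A=np.array(A); print(name,"red px",len(A), A.mean(0).round(1) if len(A) else "")
    if out: cv2.imwrite(out,im)
E
python3 - <<'E'
from h import *
state(); tr=sense(); print(tr["ft_torque"]); red("top"); red("side")
E
```

```text
tcp [0.6291 0.1718 0.3011] jaw 38.6 q6 -33.1 F [-1.1 -1.5  4.1] gap 0.195 t 12.55
shift [0. 0. 0.] turn 0
[-0.18352335 -0.07662493 -0.11471681]
top red px 0 
side red px 0
```

Call:
servo_tool(
  rows=[
    [[0,0,0],-7,-1],
    [[0,0,0],-14,-1],
    [[0,0,0],-21,-1],
    [[0,0,0],-28,-1],
    [[0,0,0],-35,-1],
    [[0,0,0],-42,-1],
    [[0,0,0],-49,-1],
    [[0,0,0],-56,-1],
  ],
)

```text
t: 13.45
tcp_pos: [0.6274, 0.17, 0.301]
tool_rot: [-0.04, 0.999, -0.003, -0.004]
force: [-4.6, -8.6, 8.2]
finger_gap: 0.161
```

Call:
servo_tool(
  rows=[
    [[0,0,0],-7,-1],
    [[0,0,0],-14,-1],
    [[0,0,0],-21,-1],
    [[0,0,0],-28,-1],
    [[0,0,0],-35,-1],
    [[0,0,0],-42,-1],
    [[0,0,0],-49,-1],
    [[0,0,0],-56,-1],
  ],
)

```text
t: 14.25
tcp_pos: [0.6283, 0.1667, 0.3024]
tool_rot: [-0.506, 0.862, -0.004, -0.006]
force: [-0.3, -13.0, 11.9]
finger_gap: 0.153
```

Run:
```python
from h import *
state(); print(sense()["ft_torque"]); red("top"); red("side")
```

```text
tcp [0.6283 0.1667 0.3024] jaw 150.8 q6 -145.2 F [ -0.3 -13.   11.9] gap 0.153 t 14.25
shift [0. 0. 0.] turn 0
[-2.37041122 -0.22001218 -0.29030576]
top red px 0 
side red px 0
```

Call:
servo_tool(
  rows=[
    [[0,0,0],0,-0.3],
    [[0,0,0],0,0.2],
    [[0,0,0],0,0.2],
    [[0,0,-5],0,0.2],
    [[0,0,-20],0,0.2],
    [[0,0,-40],0,0.2],
    [[0,0,-50],0,0.2],
    [[0,0,-50],0,0.2],
  ],
)

```text
t: 15.15
tcp_pos: [0.6292, 0.1677, 0.3552]
tool_rot: [-0.505, 0.863, -0.005, -0.004]
force: [-0.2, -0.2, 0.2]
finger_gap: 0.6
```

Call:
servo_tool(
  rows=[
    [[20,20,0],8,0.2],
    [[50,50,0],16,0.2],
    [[85,85,0],24,0.2],
    [[115,115,0],32,0.2],
    [[130,130,0],40,0.2],
    [[130,130,0],48,0.2],
    [[130,130,0],56,0.2],
    [[130,130,0],64,0.2],
  ],
)

```text
t: 15.95
tcp_pos: [0.4517, 0.1181, 0.3559]
tool_rot: [0.032, 0.999, -0.007, -0.001]
force: [-0.1, 0.2, 0.2]
finger_gap: 0.601
```

Run:
```python
from h import *
goto([.628,.170,.345],150.8); red("top","pics/8.png"); s=snapshot("top"); P=cloud(s)
D=W; Q=P-K; h=Q@N;a=Q@UX;b=Q@GY
k=(h>.003)&(h<.02)&(np.hypot(a,b)<.03); pts=np.c_[a[k],b[k]]*1e3
print("bar",len(pts),np.median(h[k]),cv2.minAreaRect(pts.astype(np.float32)))
```

```text
tcp [0.4517 0.1181 0.3559] jaw 86.3 q6 -84.6 F [-0.1  0.2  0.2] gap 0.601 t 15.95
shift [-172.6   63.3    9.9] turn -64.5
top red px 2 [28.1 31.4 48.1]
bar 133 0.012452042803146227 ((-0.47345924377441406, -0.4529285430908203), (46.00917434692383, 14.312274932861328), 29.928871154785156)
```

Run:
```python
import cv2
a=cv2.imread("pics/8.png")[135:215,260:340]; cv2.imwrite("pics/8c.png",cv2.resize(a,(480,480),interpolation=cv2.INTER_CUBIC))
```

```text
(no output)
```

View pics/8c.png

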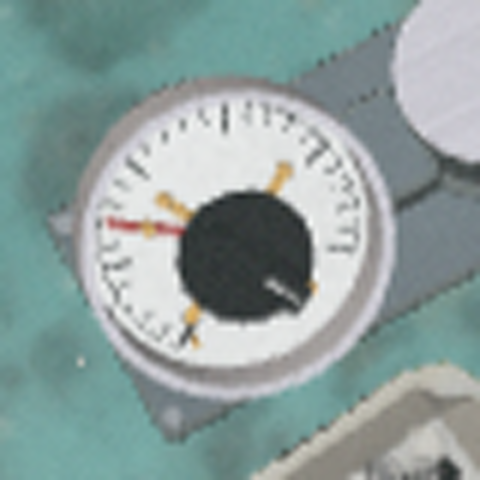

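Call:
servo_tool(
  rows=[
    [[-20,7,0],8,0.2],
    [[-55,20,0],16,0.2],
    [[-95,35,0],24,0.2],
    [[-135,50,0],32,0.2],
    [[-162,60,0],40,0.2],
    [[-174,63,2],48,0.2],
    [[-174,63,5],56,0.2],
    [[-174,63,8],64,0.2],
  ],
)

```text
t: 16.85
tcp_pos: [0.6296, 0.171, 0.3458]
tool_rot: [0.555, 0.832, -0.006, 0.002]
force: [-0.1, -0.5, 0.1]
finger_gap: 0.6
```

Call:
servo_tool(
  rows=[
    [[0,0,0],8,0.2],
    [[0,0,0],16,0.2],
    [[0,0,0],24,0.2],
    [[0,0,0],32,0.2],
    [[0,0,0],40,0.2],
    [[0,0,0],48,0.2],
    [[0,0,0],53,0.2],
    [[0,0,0],53,0.2],
  ],
)

```text
t: 17.65
tcp_pos: [0.6294, 0.1711, 0.3452]
tool_rot: [0.867, 0.498, -0.005, 0.005]
force: [0.7, 0.1, -0.4]
finger_gap: 0.601
```

Run:
```python
from h import *
goto([.627,.170,.3055],-31)
```

```text
tcp [0.6294 0.1711 0.3452] jaw -30.3 q6 36.2 F [ 0.7  0.1 -0.4] gap 0.601 t 17.65
shift [-1.6 -1.6 39.7] turn 0.7
```

Call:
servo_tool(
  rows=[
    [[-1.6,-1.6,10],0,0.2],
    [[-1.6,-1.6,20],0,0.2],
    [[-1.6,-1.6,30],0,0.2],
    [[-1.6,-1.6,37],0,0.2],
    [[-1.6,-1.6,40],0,0.2],
    [[-1.6,-1.6,40],0,0.2],
  ],
)

```text
t: 18.25
tcp_pos: [0.6269, 0.1699, 0.3044]
tool_rot: [0.867, 0.498, -0.006, 0.004]
force: [-0.2, 0.7, -0.3]
finger_gap: 0.603
```

Call:
servo_tool(
  rows=[
    [[0,0,0],0,0],
    [[0,0,0],0,-0.3],
    [[0,0,0],0,-0.6],
    [[0,0,0],0,-1],
    [[0,0,0],0,-1],
    [[0,0,0],0,-1],
  ],
  force=25,
)

```text
t: 18.85
tcp_pos: [0.6278, 0.1696, 0.3051]
tool_rot: [0.867, 0.498, -0.004, 0.005]
force: [3.0, -2.2, 1.6]
finger_gap: 0.183
```

Run:
```python
from h import *
goto(np.array([.627,.170,.3055])-.006*N)
```

```text
tcp [0.6278 0.1696 0.3051] jaw -30.3 q6 36.2 F [ 3.  -2.2  1.6] gap 0.183 t 18.85
shift [2.6 0.6 4.8] turn 0
```

Call:
servo_tool(
  rows=[
    [[0.8,0.2,1.5],0,-1],
    [[1.6,0.4,3],0,-1],
    [[2.4,0.5,4.4],0,-1],
    [[2.8,0.6,5],0,-1],
    [[2.8,0.6,5],0,-1],
  ],
)

```text
t: 19.35
tcp_pos: [0.63, 0.1713, 0.3003]
tool_rot: [0.867, 0.498, -0.004, 0.006]
force: [2.5, -4.8, 3.9]
finger_gap: 0.183
```

Call:
servo_tool(
  rows=[
    [[0,0,0],-5,-1],
    [[0,0,0],-10,-1],
    [[0,0,0],-15,-1],
    [[0,0,0],-20,-1],
    [[0,0,0],-25,-1],
    [[0,0,0],-30,-1],
    [[0,0,0],-35,-1],
    [[0,0,0],-40,-1],
  ],
)

```text
t: 20.15
tcp_pos: [0.6308, 0.1708, 0.301]
tool_rot: [0.644, 0.765, -0.005, 0.006]
force: [2.9, -3.2, 4.9]
finger_gap: 0.182
```

Run:
```python
from h import *
goto(np.array([.627,.170,.3055])-.006*N); print(sense()["ft_torque"], sense()["force"]@N)
```

```text
tcp [0.6308 0.1708 0.301 ] jaw 9.9 q6 -3.8 F [ 2.9 -3.2  4.9] gap 0.182 t 20.15
shift [ 0.8 -1.1  0.7] turn 0
[-0.75804419 -1.17790549 -0.25871815] 3.7403036287014464
```

Call:
servo_tool(
  rows=[
    [[0.8,-1,0.7],-4,-1],
    [[0.8,-1,0.7],-8,-1],
    [[0.8,-1,0.7],-12,-1],
    [[0.8,-1,0.7],-16,-1],
    [[0.8,-1,0.7],-20,-1],
    [[0.8,-1,0.7],-24,-1],
  ],
)

```text
t: 20.75
tcp_pos: [0.6299, 0.1719, 0.3015]
tool_rot: [0.469, 0.883, -0.005, 0.005]
force: [-0.2, -1.7, 9.6]
finger_gap: 0.181
```

Run:
```python
from h import *
goto(np.array([.627,.170,.3055])-.006*N); print(sense()["ft_torque"], sense()["force"]@N)
```

```text
tcp [0.6299 0.1719 0.3015] jaw 34.0 q6 -27.9 F [-0.2 -1.7  9.6] gap 0.181 t 20.75
shift [-0.2 -0.5  1.2] turn 0
[-0.2235631  -0.22103929 -0.09885888] 8.813292405764066
```

Call:
servo_tool(
  rows=[
    [[0,0,0],-4,-1],
    [[0,0,0],-8,-1],
    [[0,0,0],-12,-1],
    [[0,0,0],-16,-1],
  ],
)

```text
t: 21.15
tcp_pos: [0.6291, 0.1723, 0.3023]
tool_rot: [0.34, 0.94, -0.006, 0.003]
force: [-2.5, -2.7, 8.4]
finger_gap: 0.181
```

Run:
```python
from h import *
goto(np.array([.627,.170,.3055])-.006*N); print(sense()["ft_torque"], sense()["force"]@N)
```

```text
tcp [0.6291 0.1723 0.3023] jaw 50.2 q6 -44.0 F [-2.5 -2.7  8.4] gap 0.181 t 21.15
shift [-1.  -0.3  2. ] turn 0
[-0.54091176  0.11924892 -0.06221122] 9.057088470460783
```

Call:
servo_tool(
  rows=[
    [[-0.5,0,0.7],-4,-1],
    [[-0.5,0,0.7],-8,-1],
    [[-0.5,0,0.7],-12,-1],
    [[-0.5,0,0.7],-16,-1],
  ],
)

```text
t: 21.55
tcp_pos: [0.6283, 0.1722, 0.3028]
tool_rot: [0.206, 0.979, -0.006, 0.0]
force: [-3.0, -3.7, 11.9]
finger_gap: 0.184
```

Run:
```python
from h import *
goto(np.array([.627,.170,.3055])-.006*N); print(sense()["ft_torque"], sense()["force"]@N)
```

```text
tcp [0.6283 0.1722 0.3028] jaw 66.2 q6 -60.2 F [-3.  -3.7 11.9] gap 0.184 t 21.55
shift [-1.5 -0.2  2.6] turn 0
[-0.58810208  0.31909272 -0.60743923] 12.502723633380121
```

Call:
servo_tool(
  rows=[
    [[0,0,0],0,-1],
    [[0,0,0],0,-1],
    [[0,0,0],0,-0.3],
    [[0,0,0],0,0.2],
    [[0,0,0],0,0.2],
    [[0,0,-10],0,0.2],
    [[0,0,-30],0,0.2],
    [[0,0,-50],0,0.2],
  ],
)

```text
t: 22.35
tcp_pos: [0.6285, 0.1732, 0.3533]
tool_rot: [0.206, 0.979, -0.006, -0.0]
force: [0.0, 1.0, -1.0]
finger_gap: 0.598
```

Call:
servo_tool(
  rows=[
    [[20,0,0],0,0.2],
    [[60,0,0],0,0.2],
    [[100,0,0],0,0.2],
    [[140,0,0],0,0.2],
    [[180,0,0],0,0.2],
    [[210,0,0],0,0.2],
    [[220,0,0],0,0.2],
    [[220,0,0],0,0.2],
  ],
)

```text
t: 23.15
tcp_pos: [0.4264, 0.2626, 0.3533]
tool_rot: [0.205, 0.979, -0.006, 0.0]
force: [0.6, -1.4, -0.4]
finger_gap: 0.601
```

Run:
```python
from h import *
state(); s=snapshot("top"); P=cloud(s); red("top","pics/9.png")
Q=P-K; h=Q@N;a=Q@UX;b=Q@GY
k=(h>.003)&(h<.02)&(np.hypot(a,b)<.03); pts=np.c_[a[k],b[k]]*1e3
print("bar",len(pts),np.median(h[k]),cv2.minAreaRect(pts.astype(np.float32)))
cv2.imwrite("pics/9c.png",cv2.resize(s["image"][135:215,260:340],(600,600),interpolation=cv2.INTER_CUBIC))
```

```text
tcp [0.4264 0.2626 0.3533] jaw 66.4 q6 -47.0 F [ 0.6 -1.4 -0.4] gap 0.601 t 23.15
shift [0. 0. 0.] turn 0
top red px 3 [-22.9  34.7 123.5]
bar 135 0.011885243699274536 ((-0.31394338607788086, -0.48808860778808594), (14.064924240112305, 44.86888885498047), 32.2876091003418)
```

View pics/9c.png

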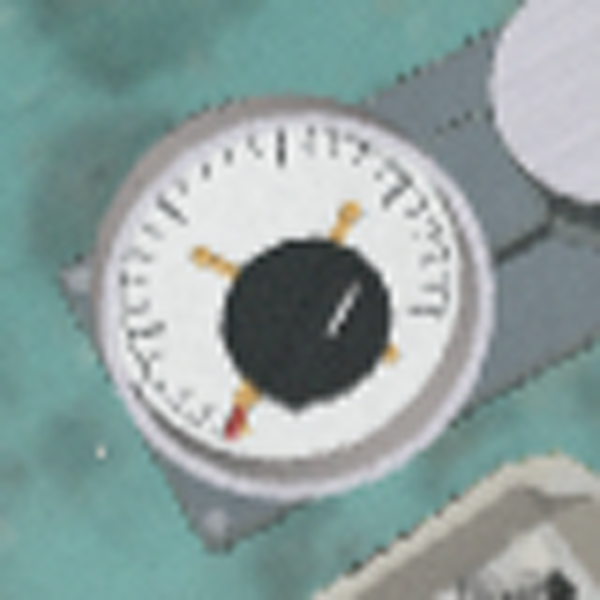

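Run:
```python
from h import *
s=snapshot("top")
def polar(im,r0=.030,r1=.047):
    A=np.arange(80,160,1.0); rs=np.arange(r0,r1,.001); out=[]
    for c in (W,):
        U=np.array([[proj(s,c+r*(np.cos(np.radians(t))*UX+np.sin(np.radians(t))*GY)) for r in rs] for t in A],np.float32)
    return A,cv2.remap(im.astype(np.float32),U[...,0],U[...,1],cv2.INTER_LINEAR)
for n in("top1","8","9"):
    im=cv2.imread(f"pics/{n}.png"); A,p=polar(im); b,g,r=[p[...,i] for i in range(3)]
    redd=np.clip(r-np.maximum(g,b)-30,0,None)*(np.abs(g-b)<45); dark=255-p.max(-1)
    wr=redd.mean(1); wd=np.clip(dark.mean(1)-np.median(dark.mean(1)),0,None)
    print(n,"red c",(A*wr).sum()/max(wr.sum(),1e-6),wr.max()); print(np.round(wr[20:75:3]).astype(int).tolist()); print(np.round(dark.mean(1)[20:75:3]).astype(int).tolist())
# full-circle red angle in 8 and top1
for n in("top1","8","9"):
    im=cv2.imread(f"pics/{n}.png"); A=np.arange(0,360.); rs=np.arange(.030,.045,.001)
    U=np.array([[proj(s,W+r*(np.cos(np.radians(t))*UX+np.sin(np.radians(t))*GY)) for r in rs] for t in A],np.float32)
    p=cv2.remap(im.astype(np.float32),U[...,0],U[...,1],cv2.INTER_LINEAR); w=np.clip(p[...,2]-p[...,1]-60,0,None).mean(1)*(p[...,1].mean(1)-p[...,0].mean(1)<25)
    z=(w*np.exp(1j*np.radians(A))).sum(); print(n,"red angle",np.degrees(np.angle(z)),A[w.argmax()],w.max())
```

```text
top1 red c 0.0 0.0
[0, 0, 0, 0, 0, 0, 0, 0, 0, 0, 0, 0, 0, 0, 0, 0, 0, 0, 0]
[40, 32, 33, 41, 45, 34, 48, 77, 57, 49, 43, 42, 40, 39, 42, 45, 49, 59, 54]
8 red c 0.0 0.0
[0, 0, 0, 0, 0, 0, 0, 0, 0, 0, 0, 0, 0, 0, 0, 0, 0, 0, 0]
[36, 28, 29, 37, 48, 41, 49, 93, 85, 51, 37, 33, 35, 38, 38, 37, 38, 38, 43]
9 red c 124.13583012045083 27.0081
[0, 0, 0, 0, 0, 0, 0, 7, 27, 10, 0, 0, 0, 0, 0, 0, 0, 0, 0]
[35, 28, 29, 36, 42, 34, 47, 75, 75, 67, 48, 40, 40, 41, 46, 51, 57, 65, 63]
top1 red angle -45.44963853434321 314.0 5.911719
8 red angle 48.41486878761975 48.0 4.790039
9 red angle 126.0 126.0 2.6465495
```

Run:
```python
from h import *
s0=np.load("top1.npy",allow_pickle=True).item()
for n,s in(("t0",s0),("now",snapshot("top")),("now2",snapshot("top"))):
    P=cloud(s);Q=(P-K)*1e3; h=Q@N;a=Q@UX;b=Q@GY; r=np.hypot(a,b)
    k=(h>8)&(r<15); f=(np.abs(h+12)<4)&(r<25); w=(np.abs(h+27)<4)&(r>32)&(r<50)
    print(n,"bar",h[k].mean().round(2),k.sum(),"flange",h[f].mean().round(2),f.sum(),"window",h[w].mean().round(2))
    im=s["image"]; z=P[...,2]
    for nm,x0,x1,y0,y1,zl in(("timer",380,415,130,165,.03),("roll",198,232,170,200,.02),("small",185,215,232,262,.04)):
        m=np.zeros(z.shape,bool);m[y0:y1,x0:x1]=1;m&=(z>zl)&(z<.09); print(nm,P[m].mean(0).round(4))
s=snapshot("side");P=cloud(s);z=P[...,2];d=np.hypot(P[...,0]-.5336,P[...,1]-.3757)
p=P[(d<.04)&(z>.074)&(z<.1)]; print("head",p.min(0).round(4),p.max(0).round(4)); state()
```

```text
t0 bar 12.15 76 flange -11.19 202 window -26.41
timer [ 0.7234 -0.0698  0.0401]
roll [0.6371 0.3961 0.0343]
small [0.4781 0.426  0.0514]
now bar 12.48 78 flange -11.08 196 window -26.44
timer [ 0.7239 -0.0703  0.0403]
roll [0.6373 0.3961 0.0343]
small [0.4788 0.4252 0.0514]
now2 bar 12.34 78 flange -10.88 206 window -26.44
timer [ 0.7237 -0.0698  0.0404]
roll [0.6372 0.3962 0.0344]
small [0.4791 0.425  0.0518]
head [0.5227 0.3641 0.0742] [0.5497 0.3927 0.089 ]
tcp [0.4285 0.2614 0.3527] jaw 66.2 q6 -47.0 F [ 0.2 -0.6  0.1] gap 0.604 t 23.45
shift [0. 0. 0.] turn 0
```

Everything checks out: the knob is sprung out, the bystanders haven't moved, and the weight is in its well. I'm handing in now.

```bash
python3 -c "
from station import sign_off; print(sign_off())"
```

```text
the job is handed in; nothing more can be done
None
```

I handed the job in after about 23.5 s of the 72 s allowed. The check weight is in its well, the red pointer is back at zero as far as the cameras can resolve, and the knob is sprung out. `sign_off()` reports no verdict.

**What I did**
- I gripped the check weight by its cylinder and lifted it off the platen. I lowered it into the well in small steps until the wrist force fell to zero, then let go.
- I gripped the reset knob's bar, pushed it in about 6 mm and turned it anticlockwise about 150°. After regrasping I turned it about 92° more, until the wrist torque jumped to about 0.6 N m. I then released it and backed the arm off.

**Last checks**
- **Check weight:** its head is within about 3 mm of the well's centre. Its top sits about 89 mm above the bench, against 88 mm expected.
- **Red pointer:** it reads about 124° about the dial axis. The black needle's zero reads about 123°, so they agree to roughly 1° (0.02 rad). One image pixel there is worth about 3°, which is the whole 0.05 rad tolerance.
- **Knob:** the bar and flange are back at their starting height to within 0.4 mm.
- **Bystanders:** the timer, cotton roll and small weight are all within about 1 mm of where they started.
- **Arm:** it touches nothing.

**Less certain**
- The second turn of the knob moved it about 92°, while the pointer moved only about 76°. I put this down to idle play after the regrasp, but did not confirm it.
- My automatic red-colour search found only 2 or 3 pixels on the pointer. The final angle instead comes from sampling the image around the dial, backed by the torque jump at the stop.

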